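Clamp set-up for drilling a bracket

TASK

Set up the aluminium bracket for drilling on the clamping plate: lay the dark wood offcut between the two low brass rails and the bracket flat and centred on top of it, both running lengthwise along the rails, and stand the packing block that is exactly as high as offcut and bracket together on the plate, on the other side of the stud. Then lower the slotted strap over the stud so that it lies level, one end resting on the bracket and the other on that block, and put the washer over the stud, flat on the strap. Leave the other two packing blocks where they are.

Things in the scene. Friction and masses are not known exactly. Their poses are not given: they have to be found in the camera images.
- clamp_plate: Fixed grey steel plate, x -98 to 120, y -65 to 65 mm, top 16 mm above the bench; origin on the bench under the stud axis, z up. Stud 12 mm thick, tip 94 mm above the bench, top 8 mm tapered. Two brass rails along y at x 45 and 103 (6 thick, 88 long, 6 mm high, 52 mm clear): offcut goes at x 74, y 0. Packing block goes near x -62, y 0; strap along x, its middle on the stud. Groove along y = 0.
- offcut: dark brown sawn wood offcut, 34 x 110 x 22 mm (x, y, z), loose, lies on its broad face; origin at the centre of its underside, long axis y, z up. Carries the bracket so that the drill breaks out into wood.
- bracket: flat bare aluminium bracket, 48 x 84 x 18 mm (x, y, z), with two 12 mm holes and a blue scribed cross between them, loose; origin at the centre of its underside, long axis y, z up. Same either way round. The scribed face starts and stays on top.
- strap: dark steel clamp strap, 144 x 40 x 12 mm (x, y, z), with a through slot 48 mm long (x) and 18 mm wide (y) at its middle, loose; origin at the centre of its underside (the middle of the slot), long axis x, z up. Same either way round. About 0.3 kg.
- washer: thick bright steel washer, 40 mm outside, 18 mm bore, 10 mm thick, loose, lies flat; origin at the centre of its underside, z along its axis.
- block_blue: steel packing block with a blue painted band near its top and a large blue disc on top, 40 x 40 mm square, 28 mm high, loose, stands upright; origin at the centre of its underside, z up, x and y along its sides.
- block_yellow: steel packing block with a yellow painted band near its top and a large yellow disc on top, 40 x 40 mm square, 40 mm high, loose, stands upright; origin at the centre of its underside, z up, x and y along its sides.
- block_red: steel packing block with a red painted band near its top and a large red disc on top, 40 x 40 mm square, 52 mm high, loose, stands upright; origin at the centre of its underside, z up, x and y along its sides.
There are look-alikes about, which are no part of the job. What is shaped like the block_yellow but turquoise is not meant.

How it is judged:
By the outcome, as a careful person would: the job done as asked, in the order asked, and still so for the second after the job is handed in, with the robot touching nothing.
It also fails if it takes over 128 s, if anything falls off the work surface, if the arm or the gripper's body presses on something with over 40 N, if the wrist force passes 120 N, or if a joint passes its speed limit or range.

ROBOT

A 6-joint arm with a two-finger parallel gripper is mounted at the origin on a cart in front of the work surface, level with it; the furniture and walls round the work are solid. World frame = base frame: x ahead of the robot, y to its left, z up, the work surface at z = 0. Lengths are in m, angles in rad, forces in N, time in s.
With the tool pointing down it reaches from about 0.25 to 0.775 m from the base axis. Payload 4 kg.
Tool frame: the origin (TCP) lies between the finger pads; the fingertips stand 14 mm ahead of it and the grasp point (between the pads) lies 5 mm behind it (nose_length is the distance from the TCP to the fingertips, in m); z points along the fingers, y is the line along which they close (so a half turn about z gives the same grasp; the last joint's range is limited). The gripper opens to 94 mm and grips with 3 to 60 N. Pads are 16 mm wide; open, the fingers measure 119 mm over their backs; the gripper's body (75 mm by 177 mm) begins 78 mm behind the grasp point.
Start: joints at [1.225, 0.087, 1.371, -0, 1.684, -0.103], TCP at [0.132, 0.534, 0.22] pointing down, gripper open.
Joint ranges: [-3.1, 3.1], [-0.76, 2.03], [0.27, 2.55], [-1.08, 4.22], [0.17, 2.65], [-2.57, 2.57]. Speed limits (rad/s): [2.79, 2.79, 3.14, 3.14, 3.14, 3.14].

INTERFACE

Orientations are given as [roll, pitch, yaw] about the fixed x, y, z axes, in that order (R = Rz(yaw) Ry(pitch) Rx(roll)).
In Python, from bench import * gives the robot as it stands.
- The arm moves only by the tool move_arm, never from a script. Its argument "steps" is one flat list of numbers, 7 for each row, row after row: the turn, a rotation vector about the world's x, y, z in rad, then the shift along the world's x, y, z in m, then the opening, from 0 (shut) to 1 (fully open). A call has 1 to 12 rows; each row is the pose to reach, as a shift and turn from the pose commanded when the call began; what a row does not reach only later rows make up. A row lasts 1/10 s, in which the tool goes at most 50 mm and 8.59 degrees, less where a joint would pass 70% of its speed; a pose out of reach is approached as far as the arm can. A call with a gripper value outside its range is refused whole. The fingers move at their own pace and stop on an object; the grip force is fixed at half the most. Time passes only in rows, so rows that repeat a pose let the fingers close. It gives the time, the measured TCP pose, the force, the opening and the grip force at its end, in the units of the state.
- get_obs(): the state, without advancing time (a new reading comes with each control period).
- snapshot(name): name is "scene" or "top" or "wrist"; returns (picture, depth): 400x640x3 uint8, red, green, blue; 400x640 float32, m along the optical axis (not along the pixel's ray), 0 where there is no reading.
- camera_model(name): a dict with "fx", "fy", "cx", "cy" (pixels), "rvec" (rotation vector, rad) and "tvec" (3), from world to camera coordinates, as OpenCV has them. Camera axes: x right, y down, z forward; pixel columns grow to the right and rows downward; lengths in m; the calibration is good to about 2 mm. A picture is of the moment at which its call begins: read the wrist's pose just before it. camera_model takes no time and is no camera call; for the wrist camera it gives the pose at the moment of the call.
- close_job(): hands the job in; it is judged then, once.
Trained networks look in the newest picture that a camera, given by its name, has taken for a name from the list of things; names that differ only in an ending like _2 or _b are one class to them, and where a whole thing is asked for, a point or a joint stands for the part that bears it (a point fixed in the world has none). Each returns a list of dicts, best first, with "score" (0 to 1); they miss things now and then, are a little off and sometimes report something else, mostly with a low value. They report only what shows in the picture. A call takes as long as a camera call. They do not tell look-alikes from the thing itself.
- silhouettes(camera, target): "pixels" (400x640 bool, what is visible of it) and "uv" ([column, row] in pixels, amid what is visible of it).
- spot_point(camera, target): "uv" ([column, row] in pixels: a listed point, or the origin of a listed thing).
The state is a dict: "time": time; "joint_positions": joint angles; "qvel": joint speeds; "joint_torque": joint torques, N m; "tool_pos": TCP position; "ee_rot": TCP orientation; "wrist_force": force on the tool from outside, world axes, zero at the start; "wrist_torque": the same for the moment, N m; "width": finger opening in m; "finger_force": force on a finger pad.
Only numpy, scipy, OpenCV 4.12 (cv2) and the standard library are available. Lean on these libraries where they do the work, as an engineer would, in place of code of your own. Each camera call takes 0.05 s, during which the arm holds its last target. There are 200 camera calls.

## Working session

There is one attempt and no reset: what is moved stays moved. The work goes in short steps, Python scripts to look and compute and a tool call to move; the robot and the scene stay as the last step left them, time stands still between calls to the robot, and variables do not carry over. Pictures are saved under pics/ and viewed, at most 14 in all, crops included, and the job is handed in when it is done.

Besides the shell and the picture viewer there is one more tool, called after "Call:" by a JSON object that holds its "op" and its "data". move_arm: Moves the arm, as the interface text tells. Its arguments: {"type":"object","properties":{"steps":{"type":"array"}},"required":["steps"]}

```bash
ls; mkdir -p pics
python3 - <<'E'
from bench import *
import cv2, numpy as np
o=get_obs(); print({k:np.round(v,3) for k,v in o.items()})
for c in ("scene","top"):
    p,d=snapshot(c); cv2.imwrite(f"pics/{c}0.png",p[:,:,::-1]); np.save(f"pics/{c}0_d.npy",d)
    m=camera_model(c); print(c,{k:np.round(v,3) for k,v in m.items()})
E
```

```text
pics
{'time': np.float64(0.0), 'joint_positions': array([ 1.225,  0.088,  1.372, -0.   ,  1.684, -0.103]), 'qvel': array([ 0.003,  0.   ,  0.   , -0.001,  0.002,  0.   ]), 'joint_torque': array([-1.0000e-03, -3.4017e+01, -3.0243e+01,  7.2000e-02,  3.3000e-02,
       -0.0000e+00]), 'tool_pos': array([0.132, 0.533, 0.218]), 'ee_rot': array([-3.139, -0.   ,  2.899]), 'wrist_force': array([-0.093,  0.565,  0.443]), 'wrist_torque': array([-0.012, -0.018, -0.079]), 'finger_force': np.float64(0.0), 'width': np.float64(0.094)}
scene {'fx': np.float64(509.111), 'fy': np.float64(509.111), 'cx': np.float64(315.583), 'cy': np.float64(199.796), 'rvec': array([ 1.021, -2.285,  1.147]), 'tvec': array([0.309, 0.274, 1.438])}
top {'fx': np.float64(416.039), 'fy': np.float64(416.039), 'cx': np.float64(318.808), 'cy': np.float64(198.886), 'rvec': array([ 2.16 , -2.135,  0.196]), 'tvec': array([-0.055,  0.51 ,  1.143])}
```

View pics/scene0.png

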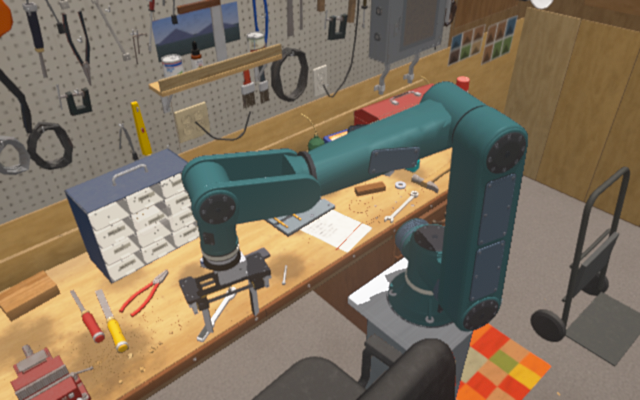

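View pics/top0.png

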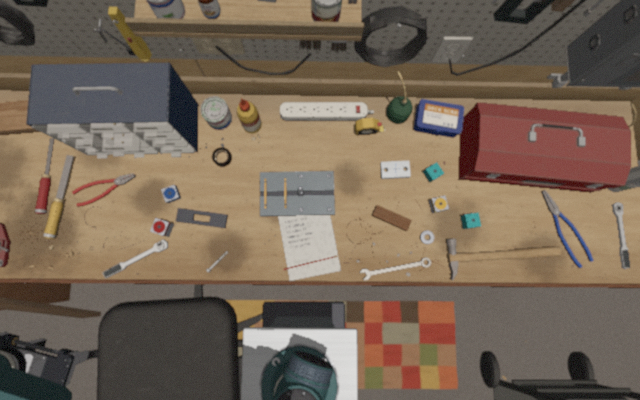

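The top view shows the plate at (297,193), with the brass rails at its left end, so plate +x points image-left. The other positions are:

- **Offcut:** (391,217)
- **Bracket:** (396,169)
- **Yellow block:** (440,204)
- **Washer:** (428,237)
- **Strap:** (202,217)
- **Look-alikes:** turquoise blocks at (433,172) and (471,220)

In the scene view the arm hides the work.

```bash
cat > h.py <<'E'
from bench import *
import cv2, numpy as np
from scipy.spatial.transform import Rotation as Ro
def RT(m): return Ro.from_rotvec(m["rvec"]).as_matrix(), np.array(m["tvec"])
def ray_at_z(m,uv,z):
    R,t=RT(m); uv=np.atleast_2d(np.asarray(uv,float))
    d=np.c_[(uv[:,0]-m["cx"])/m["fx"],(uv[:,1]-m["cy"])/m["fy"],np.ones(len(uv))]@R
    C=-R.T@t; s=(z-C[2])/d[:,2]; return C+d*s[:,None]
def cloud(m,d,mask):
    v,u=np.nonzero(mask&(d>0)); z=d[v,u]; R,t=RT(m)
    return (np.c_[(u-m["cx"])/m["fx"]*z,(v-m["cy"])/m["fy"]*z,z]-t)@R
def topface(P,tol=.004):
    """rect of the points near the top: centre, sizes(long,short), yaw of long axis (deg), z"""
    zt=np.percentile(P[:,2],90); q=P[abs(P[:,2]-zt)<tol]
    (c,s,a)=cv2.minAreaRect((q[:,:2]*1000).astype(np.float32))
    if s[0]<s[1]: s=s[::-1]; a+=90
    return np.round(c,1),np.round(s,1),round((a+90)%180-90,1),round(np.median(q[:,2])*1000,1),len(q)
E
python3 - <<'E'
from h import *
p,d=snapshot("top"); m=camera_model("top")
R,t=RT(m); print("cam",-R.T@t)
for n in ["clamp_plate","offcut","bracket","strap","washer","block_yellow","block_blue","block_red"]:
    for s in silhouettes("top",n)[:3]:
        P=cloud(m,d,s["pixels"])
        if len(P)>20: print(n,round(s["score"],2),np.round(s["uv"]),*topface(P))
E
```

```text
cam [ 0.32143653 -0.02521754  1.21078739]
clamp_plate 0.75 [293. 195.] [533.8  16. ] [217.2 129.7] -88.1 15.8 1732
offcut 0.6 [392. 214.] [ 464.1 -260.4] [108.6  33.4] 67.1 21.8 283
bracket 0.92 [396. 170.] [ 609.  -274.2] [83.9 48. ] -86.1 17.6 279
strap 0.89 [202. 213.] [458.  290.1] [143.9  39.6] 82.6 10.8 400
washer 0.63 [160. 229.] [427.5 393.8] [41.1 38. ] 72.3 50.7 148
block_yellow 0.82 [440. 204.] [ 504.3 -396.3] [39.8 39.8] -74.9 39.3 154
block_yellow 0.66 [435. 173.] [ 599.6 -383.6] [40.1 39.5] -57.6 39.5 134
block_yellow 0.52 [469. 216.] [ 457.7 -488.2] [40.8 39.4] -81.2 39.9 144
block_blue 0.53 [168. 196.] [525.6 379. ] [40.2 40. ] -68.6 26.9 144
block_red 0.6 [159. 229.] [427.1 393.9] [41.1 38.9] 72.3 50.6 155
```

Run:
```python
from h import *
p,d=snapshot("top"); m=camera_model("top")
M=np.ones_like(d,bool); P=cloud(m,d,M)
def box(x0,x1,y0,y1,z0,z1):
    return P[(P[:,0]>x0)&(P[:,0]<x1)&(P[:,1]>y0)&(P[:,1]<y1)&(P[:,2]>z0)&(P[:,2]<z1)]
s=box(.48,.6,-.06,.06,.06,.11); print("stud",len(s),s.mean(0) if len(s) else 0,s.max(0) if len(s) else 0)
mask=np.zeros_like(d,bool); mask[225:250,415:442]=1; W=cloud(m,d,mask); W=W[W[:,2]>.006]; print("washer",topface(W),(W[:,:2].max(0)+W[:,:2].min(0))/2)
r=box(.47,.6,0,.13,.019,.03); 
for a,b in ((.03,.07),(.09,.125)):
    q=r[(r[:,1]>a)&(r[:,1]<b)]; print("rail",len(q), topface(q) if len(q)>5 else 0)
print([ (x['uv'],x['score']) for x in spot_point("top","clamp_plate")])
w=camera_model("wrist"); R,t=RT(w); print(w["fx"],w["cx"],w["cy"],"camC",-R.T@t,"fwd",R[2],"right",R[0],get_obs()["tool_pos"])
```

```text
stud 20 [0.53239829 0.00509961 0.08348056] [0.53859762 0.00962111 0.0919963 ]
washer (array([ 410.8, -363.9]), array([36.8, 34.4]), 60.4, np.float64(9.3), 82) [ 0.4100909  -0.36372354]
rail 45 (array([532.9,  54.3]), array([83.1, 11.8]), 1.4, np.float64(22.5), 25)
rail 49 (array([540.3, 110.2]), array([102.2,  27.2]), -7.6, np.float64(21.0), 45)
[([300.0, 191.4], 0.6)]
306.1336435202722 316.7858746795956 201.0320197742053 camC [0.04960183 0.55455689 0.3848688 ] fwd [ 0.28176255 -0.07046231 -0.95689338] right [ 2.41066185e-01  9.70508559e-01 -4.81611582e-04] [0.13221623 0.5338906  0.21953955]
```

Call:
{"op": "move_arm", "data": {"steps": [0,0,-0.9,0.3,-0.5,0.04,0.7,0,0,-0.9,0.3,-0.5,0.04,0.7,0,0,-0.9,0.3,-0.5,0.04,0.7,0,0,-0.9,0.3,-0.5,0.04,0.7,0,0,-0.9,0.3,-0.5,0.04,0.7,0,0,-0.9,0.3,-0.5,0.04,0.7,0,0,-0.9,0.3,-0.5,0.04,0.7,0,0,-0.9,0.3,-0.5,0.04,0.7,0,0,-0.9,0.3,-0.5,0.04,0.7,0,0,-0.9,0.3,-0.5,0.04,0.7,0,0,-0.9,0.3,-0.5,0.04,0.7,0,0,-0.9,0.3,-0.5,0.04,0.7]}}

```text
time: 1.85
tool_pos: [0.4333, 0.031, 0.2599]
ee_rot: [3.141, 0.001, 1.996]
wrist_force: [0.2, 0.1, -1.2]
width: 0.0656
finger_force: 0.0
```

Run:
```python
from h import *
o=get_obs(); print(o["time"],o["tool_pos"],o["ee_rot"],o["qvel"].round(2))
m=camera_model("wrist"); p,d=snapshot("wrist"); cv2.imwrite("pics/w1.png",p[:,:,::-1])
for n in ["clamp_plate","offcut","bracket","strap"]:
    for s in silhouettes("wrist",n)[:2]:
        P=cloud(m,d,s["pixels"])
        if len(P)>20: print(n,round(s["score"],2),np.round(s["uv"]),*topface(P))
P=cloud(m,d,np.ones_like(d,bool))
s=P[(abs(P[:,0]-.533)<.03)&(abs(P[:,1]-.005)<.03)&(P[:,2]>.05)&(P[:,2]<.11)];print("stud",len(s),s.mean(0),s.max(0),s.min(0))
```

```text
1.85 [0.43327158 0.03102487 0.25987562] [3.14077043e+00 9.42454369e-04 1.99609798e+00] [-0.66  0.33 -0.31  0.02 -0.   -0.66]
clamp_plate 0.91 [379. 201.] [534.3  14.4] [218.3 130.3] -88.1 16.5 10339
offcut 0.88 [276. 327.] [ 464.3 -261.4] [113.6  24.9] 73.7 22.5 210
bracket 0.9 [338. 378.] [ 608.8 -275.9] [86.4 48.7] -86.7 18.7 1023
stud 116 [0.53134455 0.00713716 0.070213  ] [0.53736091 0.00988047 0.09118038] [5.28171675e-01 3.47127429e-05 5.00229426e-02]
```

View pics/w1.png

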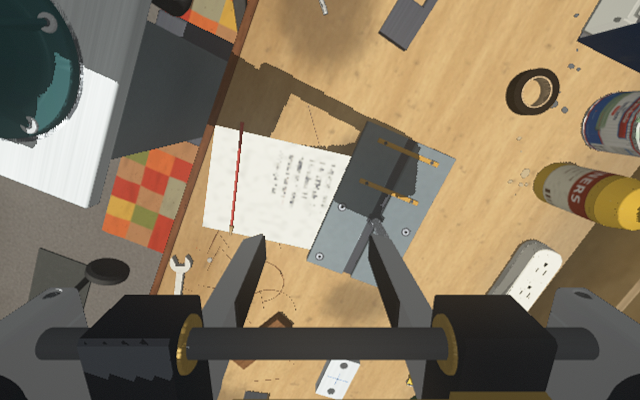

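The wrist view shows the plate at about (379,201), with stud and rails. Both cameras put the stud at about (0.534, 0.005) with yaw 91.9°. Next I go to the offcut.

Call:
{"op": "move_arm", "data": {"steps": [0,0,-0.826,0.032,-0.2945,-0.12,0.7,0,0,-0.826,0.032,-0.2945,-0.12,0.7,0,0,-0.826,0.032,-0.2945,-0.12,0.7,0,0,-0.826,0.032,-0.2945,-0.12,0.7,0,0,-0.826,0.032,-0.2945,-0.12,0.7,0,0,-0.826,0.032,-0.2945,-0.12,0.7,0,0,-0.826,0.032,-0.2945,-0.12,0.7,0,0,-0.826,0.032,-0.2945,-0.12,0.7,0,0,-0.826,0.032,-0.2945,-0.12,0.7,0,0,-0.826,0.032,-0.2945,-0.12,0.7,0,0,-0.826,0.032,-0.2945,-0.12,0.7]}}

```text
time: 3.2
tool_pos: [0.465, -0.2591, 0.1409]
ee_rot: [3.139, 0.0, 1.175]
wrist_force: [-0.5, -0.2, -0.1]
width: 0.0659
finger_force: 0.0
```

```bash
cat > look.py <<'E'
from h import *
import sys
o=get_obs(); print(round(o["time"],2),o["tool_pos"].round(4),o["ee_rot"].round(4),"close",round(np.degrees(o["ee_rot"][2])-90,2),"F",o["wrist_force"].round(1),o["width"].round(4),o["finger_force"].round(1))
m=camera_model("wrist"); p,d=snapshot("wrist"); cv2.imwrite(f"pics/{sys.argv[1]}.png",p[:,:,::-1])
for n in sys.argv[2:]:
    for s in silhouettes("wrist",n)[:2]:
        P=cloud(m,d,s["pixels"])
        if len(P)>20: print(n,round(s["score"],2),np.round(s["uv"]),*topface(P))
E
python3 look.py w2 offcut bracket block_yellow
```

```text
Traceback (most recent call last):
  File "look.py", line 3, in <module>
    o=get_obs(); print(round(o["time"],2),o["tool_pos"].round(4),o["ee_rot"].round(4),"close",round(np.degrees(o["ee_rot"][2])-90,2),"F",o["wrist_force"].round(1),o["width"].round(4),o["finger_force"].round(1))
                                                                                                                                                                   ^^^^^^^^^^^^^^^^
AttributeError: 'float' object has no attribute 'round'
```

```bash
sed -i 's/o\["width"\].round(4),o\["finger_force"\].round(1)/round(float(o["width"]),4),round(float(o["finger_force"]),1)/' look.py
python3 look.py w2 offcut bracket block_yellow
```

```text
3.2 [ 0.465  -0.2591  0.1409] [3.1393e+00 1.0000e-04 1.1755e+00] close -22.65 F [-0.5 -0.2 -0.1] 0.0659 0.0
offcut 0.61 [320. 198.] [ 464.5 -261.2] [110.1  33.4] 66.1 22.2 3692
bracket 0.7 [462. 155.] [ 609.  -275.1] [84.6 49.1] -86.2 18.3 4369
block_yellow 0.66 [381. 300.] [ 482.8 -389.6] [15.7  5.8] 86.6 40.2 65
block_yellow 0.66 [385. 383.] [ 457.1 -488.7] [41.9 40.1] -81.2 40.7 969
```

View pics/w2.png

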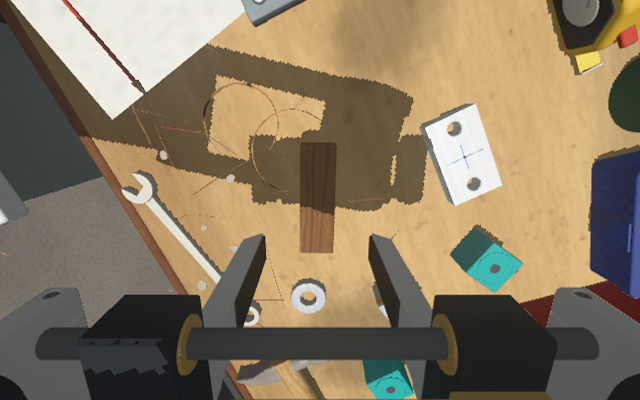

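The wrist view confirms the offcut at (318,198), centred between the fingers, at (0.4645,-0.261) and 22 mm high. The bracket shows at (462,155). I go down and grip.

Call:
{"op": "move_arm", "data": {"steps": [0,0,-0.008,0,-0.0005,-0.05,0.7,0,0,-0.008,0,-0.0005,-0.09,0.7,0,0,-0.008,0,-0.0005,-0.112,0.7,0,0,-0.008,0,-0.0005,-0.117,0.7,0,0,-0.008,0,-0.0005,-0.117,0.7,0,0,-0.008,0,-0.0005,-0.117,0.25,0,0,-0.008,0,-0.0005,-0.117,0.2,0,0,-0.008,0,-0.0005,-0.117,0.2,0,0,-0.008,0,-0.0005,-0.117,0.2,0,0,-0.008,0,-0.0005,-0.117,0.2,0,0,-0.008,0,-0.0005,-0.117,0.2]}}

```text
time: 4.5
tool_pos: [0.4647, -0.2614, 0.0233]
ee_rot: [3.14, 0.0, 1.165]
wrist_force: [-0.6, 0.2, 2.7]
width: 0.0333
finger_force: 30.0
```

Call:
{"op": "move_arm", "data": {"steps": [0,0,0,0,0,0.05,0.2,0,0,0,0,0,0.1,0.2,0,0,-0.566,0.034,0.17,0.13,0.2,0,0,-0.566,0.034,0.17,0.13,0.2,0,0,-0.566,0.034,0.17,0.13,0.2,0,0,-1.132,0.067,0.34,0.13,0.2,0,0,-1.132,0.067,0.34,0.13,0.2,0,0,-1.132,0.067,0.34,0.13,0.2,0,0,-1.132,0.067,0.34,0.13,0.2,0,0,-1.132,0.067,0.34,0.13,0.2,0,0,-1.132,0.067,0.34,0.13,0.2,0,0,-1.132,0.067,0.34,0.13,0.2]}}

```text
time: 5.7
tool_pos: [0.5309, 0.08, 0.1519]
ee_rot: [3.141, 0.001, 0.035]
wrist_force: [0.1, -0.3, -0.2]
width: 0.0335
finger_force: 30.0
```

```bash
python3 look.py w3 offcut clamp_plate
```

```text
5.7 [0.5309 0.08   0.1519] [3.1413e+00 1.1000e-03 3.5400e-02] close -87.97 F [ 0.1 -0.3 -0.2] 0.0335 30.0
offcut 0.89 [318. 242.] [532.5  80.4] [107.5  33.9] 1.7 150.7 9194
clamp_plate 0.72 [404. 180.] [534.2  15.8] [218.1 129.3] -88.1 16.2 17408
```

View pics/w3.png

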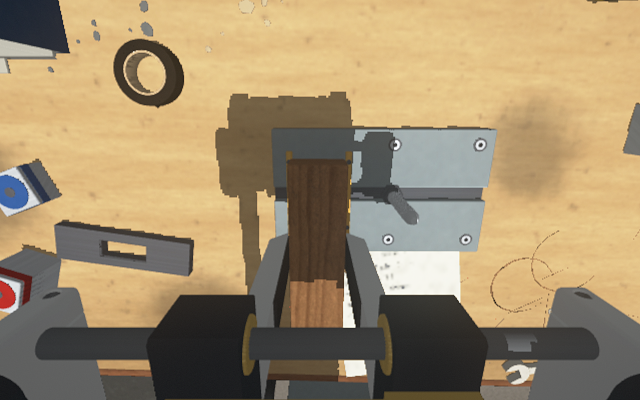

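The offcut is held at (318,242), aligned along the rails. I lower it and release.

Call:
{"op": "move_arm", "data": {"steps": [0,0,0,0.0005,-0.0005,-0.04,0.2,0,0,0,0.0005,-0.0005,-0.08,0.2,0,0,0,0.0005,-0.0005,-0.1,0.2,0,0,0,0.0005,-0.0005,-0.11,0.2,0,0,0,0.0005,-0.0005,-0.1135,0.2,0,0,0,0.0005,-0.0005,-0.1135,0.2,0,0,0,0.0005,-0.0005,-0.1135,0.2]}}

```text
time: 6.55
tool_pos: [0.5329, 0.0781, 0.0403]
ee_rot: [3.142, -0.003, 0.032]
wrist_force: [-0.0, -0.4, -0.3]
width: 0.0336
finger_force: 30.0
```

Call:
{"op": "move_arm", "data": {"steps": [0,0,0,-0.001,0.0005,-0.0008,0.2,0,0,0,-0.001,0.0005,-0.001,0.2,0,0,0,-0.001,0.0005,-0.001,0.55,0,0,0,-0.001,0.0005,-0.001,0.55,0,0,0,-0.001,0.0005,-0.001,0.55,0,0,0,-0.001,0.0005,0.04,0.55,0,0,0,-0.001,0.0005,0.08,0.55,0,0,0,-0.001,0.0005,0.12,0.55,0,0,0,-0.001,0.0005,0.12,0.55]}}

```text
time: 7.45
tool_pos: [0.5345, 0.0791, 0.1664]
ee_rot: [-3.142, -0.013, 0.033]
wrist_force: [-0.2, -0.4, 0.7]
width: 0.0516
finger_force: 0.0
```

```bash
python3 look.py w4 offcut clamp_plate
python3 - <<'E'
from h import *
p,d=snapshot("top");m=camera_model("top")
for n in ("offcut","bracket"):
  for s in silhouettes("top",n)[:1]: print(n,s["score"],s["uv"],*topface(cloud(m,d,s["pixels"])))
E
```

```text
7.45 [0.5345 0.0791 0.1664] [-3.1415 -0.0135  0.0329] close -88.11 F [-0.2 -0.4  0.7] 0.0516 0.0
offcut 0.6 [318. 197.] [531.7  79.3] [109.7  34. ] 1.5 38.1 3546
clamp_plate 0.6 [393. 190.] [533.8  15.7] [218.  129.9] -88.0 16.2 16765
offcut 0.63 [273.8, 196.9] [509.6  87. ] [63.9 17.3] 1.8 37.5 78
bracket 0.72 [397.6, 169.4] [ 608.7 -274.4] [84.6 49. ] -86.1 17.3 307
```

Call:
{"op": "move_arm", "data": {"steps": [0,0,1.605,0.078,-0.354,-0.018,0.7,0,0,1.605,0.078,-0.354,-0.018,0.7,0,0,1.605,0.078,-0.354,-0.018,0.7,0,0,1.605,0.078,-0.354,-0.018,0.7,0,0,1.605,0.078,-0.354,-0.018,0.7,0,0,1.605,0.078,-0.354,-0.018,0.7,0,0,1.605,0.078,-0.354,-0.018,0.7,0,0,1.605,0.078,-0.354,-0.018,0.7,0,0,1.605,0.078,-0.354,-0.018,0.7,0,0,1.605,0.078,-0.354,-0.018,0.7,0,0,1.605,0.078,-0.354,-0.018,0.7,0,0,1.605,0.078,-0.354,-0.018,0.7]}}

```text
time: 8.95
tool_pos: [0.608, -0.2749, 0.1388]
ee_rot: [-3.139, -0.002, 1.637]
wrist_force: [-0.3, 0.2, -0.3]
width: 0.0658
finger_force: 0.0
```

```bash
python3 look.py w5 bracket
python3 - <<'E'
from h import *
p,d=snapshot("top");m=camera_model("top")
for s in silhouettes("top","offcut")[:1]: print(s["score"],s["uv"],*topface(cloud(m,d,s["pixels"])))
E
```

```text
8.95 [ 0.608  -0.2749  0.1388] [-3.1387e+00 -2.0000e-03  1.6372e+00] close 3.8 F [-0.3  0.2 -0.3] 0.0658 0.0
bracket 0.78 [319. 195.] [ 609.1 -275. ] [84.  48.1] -86.4 18.3 3822
```

The bracket is centred between the fingers at (0.609,-0.275), 18 mm high. I grip it.

Call:
{"op": "move_arm", "data": {"steps": [0,0,0,0.001,0,-0.05,0.7,0,0,0,0.001,0,-0.09,0.7,0,0,0,0.001,0,-0.115,0.7,0,0,0,0.001,0,-0.1225,0.7,0,0,0,0.001,0,-0.1225,0.7,0,0,0,0.001,0,-0.1225,0.4,0,0,0,0.001,0,-0.1225,0.35,0,0,0,0.001,0,-0.1225,0.35,0,0,0,0.001,0,-0.1225,0.35,0,0,0,0.001,0,-0.1225,0.35]}}

```text
time: 10.15
tool_pos: [0.6105, -0.2758, 0.0204]
ee_rot: [3.139, 0.002, 1.638]
wrist_force: [-1.0, 0.4, 4.8]
width: 0.0476
finger_force: 30.0
```

Call:
{"op": "move_arm", "data": {"steps": [0,0,0,0,0,0.05,0.35,0,0,0,0,0,0.1,0.35,0,0,-1.605,-0.079,0.354,0.13,0.35,0,0,-1.605,-0.079,0.354,0.13,0.35,0,0,-1.605,-0.079,0.354,0.13,0.35,0,0,-1.605,-0.079,0.354,0.13,0.35,0,0,-1.605,-0.079,0.354,0.13,0.35,0,0,-1.605,-0.079,0.354,0.13,0.35,0,0,-1.605,-0.079,0.354,0.13,0.35,0,0,-1.605,-0.079,0.354,0.13,0.35,0,0,-1.605,-0.079,0.354,0.13,0.35,0,0,-1.605,-0.079,0.354,0.13,0.35]}}

```text
time: 11.35
tool_pos: [0.53, 0.0803, 0.1477]
ee_rot: [-3.141, 0.001, 0.167]
wrist_force: [-0.1, -0.6, -2.7]
width: 0.0481
finger_force: 30.0
```

Call:
{"op": "move_arm", "data": {"steps": [0,0,0,0,0,0,0.35,0,0,0,0,0,0,0.35,0,0,0,0,0,0,0.35]}}

```text
time: 11.65
tool_pos: [0.5306, 0.0787, 0.1481]
ee_rot: [-3.141, 0.001, 0.172]
wrist_force: [-0.1, 1.3, -2.5]
width: 0.0482
finger_force: 30.0
```

```bash
python3 look.py w6 bracket offcut clamp_plate
```

```text
11.65 [0.5306 0.0787 0.1481] [-3.1414e+00  7.0000e-04  1.7250e-01] close -80.12 F [-0.1  1.3 -2.5] 0.0482 30.0
bracket 0.71 [319. 245.] [530.9  79.2] [85.2 48.2] 9.7 145.8 9659
offcut 0.85 [321. 162.] [555.1  79.8] [62.6 34. ] 1.7 38.2 1553
clamp_plate 0.76 [408. 189.] [533.8  15.8] [217.8 130.2] -88.1 16.3 15507
```

View pics/w6.png

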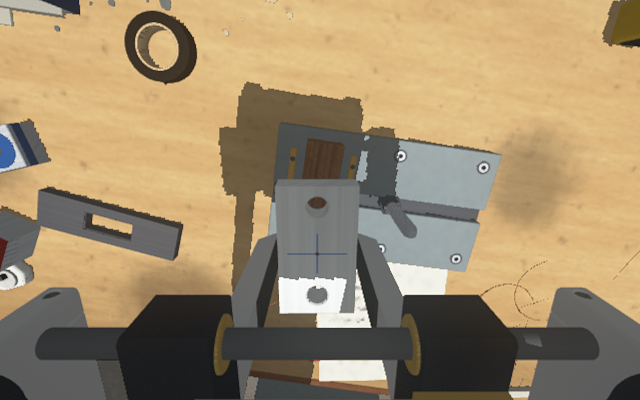

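The bracket is held above the offcut but is still 8° short on yaw. I turn and lower it.

Call:
{"op": "move_arm", "data": {"steps": [0,0,-0.138,0.001,0.0005,-0.03,0.35,0,0,-0.138,0.001,0.0005,-0.06,0.35,0,0,-0.138,0.001,0.0005,-0.08,0.35,0,0,-0.138,0.001,0.0005,-0.086,0.35,0,0,-0.138,0.001,0.0005,-0.0875,0.35,0,0,-0.138,0.001,0.0005,-0.0875,0.35,0,0,-0.138,0.001,0.0005,-0.0875,0.35]}}

```text
time: 12.55
tool_pos: [0.533, 0.0794, 0.0628]
ee_rot: [3.142, -0.003, 0.033]
wrist_force: [-0.1, 0.2, -1.8]
width: 0.0479
finger_force: 30.0
```

Call:
{"op": "move_arm", "data": {"steps": [0,0,0,-0.001,0,-0.002,0.35,0,0,0,-0.001,0,-0.0035,0.35,0,0,0,-0.001,0,-0.0035,0.35,0,0,0,-0.001,0,-0.0035,0.35]}}

```text
time: 12.95
tool_pos: [0.5313, 0.0794, 0.0584]
ee_rot: [3.142, -0.002, 0.033]
wrist_force: [-1.2, -0.6, 2.3]
width: 0.0477
finger_force: 30.0
```

Call:
{"op": "move_arm", "data": {"steps": [0,0,0,0,0,0,0.75,0,0,0,0,0,0,0.75,0,0,0,0,0,0,0.75,0,0,0,0,0,0.03,0.75,0,0,0,0,0,0.07,0.75,0,0,0,0,0,0.1,0.75,0,0,0,0,0,0.1,0.75]}}

```text
time: 13.65
tool_pos: [0.5338, 0.0795, 0.1632]
ee_rot: [-3.142, -0.011, 0.033]
wrist_force: [0.6, 0.1, 0.8]
width: 0.0703
finger_force: 0.0
```

```bash
python3 look.py w7 bracket clamp_plate
```

```text
13.65 [0.5338 0.0795 0.1632] [-3.1416 -0.0109  0.0329] close -88.12 F [0.6 0.1 0.8] 0.0703 0.0
bracket 0.84 [318. 202.] [532.3  79.9] [83.9 48.1] 1.7 56.1 4130
clamp_plate 0.6 [400. 186.] [533.8  15.4] [218.6 130.1] -88.1 16.3 15895
```

Call:
{"op": "move_arm", "data": {"steps": [0,0,1.801,-0.026,-0.476,0,0.7,0,0,1.801,-0.026,-0.476,0,0.7,0,0,1.801,-0.026,-0.476,0,0.7,0,0,1.801,-0.026,-0.476,0,0.7,0,0,1.801,-0.026,-0.476,0,0.7,0,0,1.801,-0.026,-0.476,0,0.7,0,0,1.801,-0.026,-0.476,0,0.7,0,0,1.801,-0.026,-0.476,0,0.7,0,0,1.801,-0.026,-0.476,0,0.7,0,0,1.801,-0.026,-0.476,0,0.7,0,0,1.801,-0.026,-0.476,0,0.7,0,0,1.801,-0.026,-0.476,0,0.7]}}

```text
time: 15.0
tool_pos: [0.5028, -0.3984, 0.1535]
ee_rot: [-3.138, -0.005, 1.741]
wrist_force: [0.7, -0.2, 0.7]
width: 0.0658
finger_force: 0.0
```

```bash
python3 look.py w8 block_yellow washer
python3 - <<'E'
from h import *
p,d=snapshot("top");m=camera_model("top")
for s in silhouettes("top","bracket")[:1]: print(s["score"],s["uv"],*topface(cloud(m,d,s["pixels"])))
E
```

```text
15.0 [ 0.5028 -0.3984  0.1535] [-3.1379 -0.0045  1.7411] close 9.76 F [ 0.7 -0.2  0.7] 0.0658 0.0
block_yellow 0.97 [323. 196.] [ 504.2 -397.7] [40.2 40. ] -75.7 40.5 1678
block_yellow 0.94 [269. 275.] [ 464.3 -488.2] [40. 26.] -81.0 40.6 679
washer 0.97 [224. 149.] [ 410.4 -365.4] [39.  38.4] 47.2 10.0 976
0.83 [273.2, 191.8] [531.3  80.3] [83.5 45.5] 1.7 55.3 325
```

View pics/w8.png

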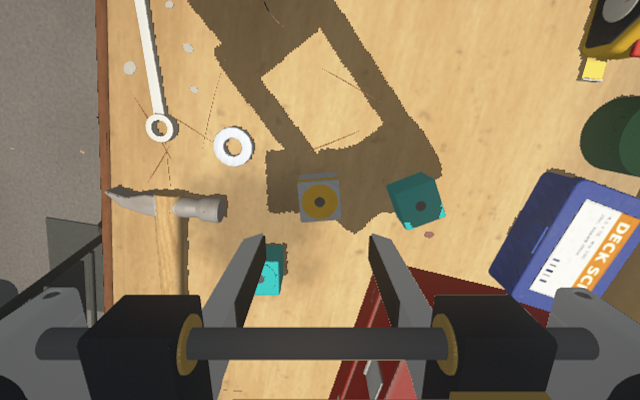

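The wrist view shows the yellow block at (320,200), with turquoise ones at (415,200) and (268,272) and the washer at (233,146). I descend partway and settle.

Call:
{"op": "move_arm", "data": {"steps": [0,0,0.04,0,-0.0005,-0.03,0.7,0,0,0.04,0,-0.0005,-0.06,0.7,0,0,0.04,0,-0.0005,-0.06,0.7,0,0,0.04,0,-0.0005,-0.06,0.7]}}

```text
time: 15.65
tool_pos: [0.5046, -0.3963, 0.0971]
ee_rot: [-3.141, -0.001, 1.778]
wrist_force: [0.2, -0.3, 0.6]
width: 0.066
finger_force: 0.0
```

Call:
{"op": "move_arm", "data": {"steps": [0,0,0.05,0,-0.0007,-0.03,0.7,0,0,0.05,0,-0.0007,-0.06,0.7,0,0,0.05,0,-0.0007,-0.071,0.7,0,0,0.05,0,-0.0007,-0.071,0.7,0,0,0.05,0,-0.0007,-0.071,0.35,0,0,0.05,0,-0.0007,-0.071,0.25,0,0,0.05,0,-0.0007,-0.071,0.25,0,0,0.05,0,-0.0007,-0.071,0.25,0,0,0.05,0,-0.0007,-0.071,0.25,0,0,0.05,0,-0.0007,-0.071,0.25]}}

```text
time: 16.65
tool_pos: [0.5052, -0.3985, 0.0281]
ee_rot: [3.141, 0.002, 1.829]
wrist_force: [-1.5, -0.6, 4.8]
width: 0.0397
finger_force: 30.0
```

Call:
{"op": "move_arm", "data": {"steps": [0,0,0,0,0,0.05,0.25,0,0,-0.225,0.031,0.34,0.06,0.25,0,0,-0.225,0.031,0.34,0.06,0.25,0,0,-0.225,0.031,0.34,0.06,0.25,0,0,-0.225,0.031,0.34,0.06,0.25,0,0,-0.225,0.031,0.34,0.06,0.25,0,0,-0.225,0.031,0.34,0.06,0.25,0,0,-0.225,0.031,0.34,0.06,0.25,0,0,-0.225,0.031,0.34,0.06,0.25,0,0,-0.225,0.031,0.34,0.06,0.25,0,0,-0.225,0.031,0.34,0.04,0.25,0,0,-0.225,0.031,0.34,0.025,0.25]}}

```text
time: 17.85
tool_pos: [0.5352, -0.0592, 0.0503]
ee_rot: [-3.141, 0.0, 1.602]
wrist_force: [-0.8, 0.5, -3.4]
width: 0.0401
finger_force: 30.0
```

```bash
python3 look.py w9 block_yellow clamp_plate
```

```text
17.85 [ 0.5352 -0.0592  0.0503] [-3.1405e+00  4.0000e-04  1.6020e+00] close 1.79 F [-0.8  0.5 -3.4] 0.0401 30.0
block_yellow 0.96 [318. 254.] [534.8 -58.1] [40.9 40.1] -88.4 62.6 4621
clamp_plate 0.62 [319. 139.] [534.6  -4.4] [178.7 130.4] -88.2 16.2 34148
```

Call:
{"op": "move_arm", "data": {"steps": [0,0,0,0.001,0.0007,-0.004,0.25,0,0,0,0.001,0.0007,-0.0065,0.25,0,0,0,0.001,0.0007,-0.0075,0.25,0,0,0,0.001,0.0007,-0.0075,0.25,0,0,0,0.001,0.0007,-0.0075,0.25]}}

```text
time: 18.5
tool_pos: [0.5369, -0.0571, 0.0443]
ee_rot: [3.141, 0.0, 1.604]
wrist_force: [-0.6, -0.1, -4.2]
width: 0.0399
finger_force: 30.0
```

Call:
{"op": "move_arm", "data": {"steps": [0,0,0,0,0,-0.001,0.25,0,0,0,0,0,-0.001,0.25,0,0,0,0,0,-0.001,0.25]}}

```text
time: 18.8
tool_pos: [0.5371, -0.0571, 0.0441]
ee_rot: [3.141, 0.0, 1.604]
wrist_force: [-2.6, 0.6, 4.4]
width: 0.0399
finger_force: 30.0
```

Call:
{"op": "move_arm", "data": {"steps": [0,0,0,0,0,0,0.7,0,0,0,0,0,0,0.7,0,0,0,0,0,0,0.7,0,0,0,0,0,0.04,0.7,0,0,0,0,0,0.08,0.7,0,0,0,0,0,0.12,0.7,0,0,0,0,0,0.12,0.7]}}

```text
time: 19.5
tool_pos: [0.5406, -0.0579, 0.1704]
ee_rot: [3.128, 0.003, 1.604]
wrist_force: [0.5, -0.2, 0.9]
width: 0.0658
finger_force: 0.0
```

```bash
python3 look.py w10 block_yellow clamp_plate bracket
```

```text
19.5 [ 0.5406 -0.0579  0.1704] [3.128  0.0033 1.6037] close 1.89 F [ 0.5 -0.2  0.9] 0.0658 0.0
block_yellow 0.62 [313. 194.] [536.6 -55.8] [39.9 39.7] 1.9 56.5 1694
clamp_plate 0.78 [309. 130.] [534.   13.4] [215.3 130.2] -88.0 16.3 16856
bracket 0.67 [311.  41.] [532.1  79.4] [84.3 48.9] 1.7 56.1 6241
bracket 0.49 [314. 194.] [536.6 -55.8] [39.9 39.7] 1.9 56.5 1692
```

Call:
{"op": "move_arm", "data": {"steps": [0,0,-0.161,-0.079,0.347,-0.02,0.7,0,0,-0.161,-0.079,0.347,-0.02,0.7,0,0,-0.161,-0.079,0.347,-0.02,0.7,0,0,-0.161,-0.079,0.347,-0.02,0.7,0,0,-0.161,-0.079,0.347,-0.02,0.7,0,0,-0.161,-0.079,0.347,-0.02,0.7,0,0,-0.161,-0.079,0.347,-0.02,0.7,0,0,-0.161,-0.079,0.347,-0.02,0.7,0,0,-0.161,-0.079,0.347,-0.02,0.7,0,0,-0.161,-0.079,0.347,-0.02,0.7]}}

```text
time: 20.7
tool_pos: [0.4575, 0.2887, 0.1416]
ee_rot: [-3.14, 0.002, 1.442]
wrist_force: [0.5, -0.7, -0.0]
width: 0.0662
finger_force: 0.0
```

```bash
python3 look.py w11 strap
python3 - <<'E'
from h import *
p,d=snapshot("top");m=camera_model("top")
for n in ("bracket","block_yellow","strap"):
  for s in silhouettes("top",n)[:1]: print(n,s["score"],s["uv"],*topface(cloud(m,d,s["pixels"])))
E
```

```text
20.7 [0.4575 0.2887 0.1416] [-3.1400e+00  2.3000e-03  1.4424e+00] close -7.36 F [ 0.5 -0.7 -0. ] 0.0662 0.0
strap 0.62 [305. 186.] [458.2 289.6] [144.9  40.1] 82.8 12.3 4786
bracket 0.56 [275.6, 192.2] [531.3  80.3] [83.5 45.7] 1.5 55.2 334
block_yellow 0.78 [473.1, 219.3] [ 457.3 -487.6] [41.8 39.2] -79.8 39.9 143
strap 0.58 [208.9, 215.9] [455.9 274.8] [111.8  39.6] 82.9 11.3 289
```

View pics/w11.png

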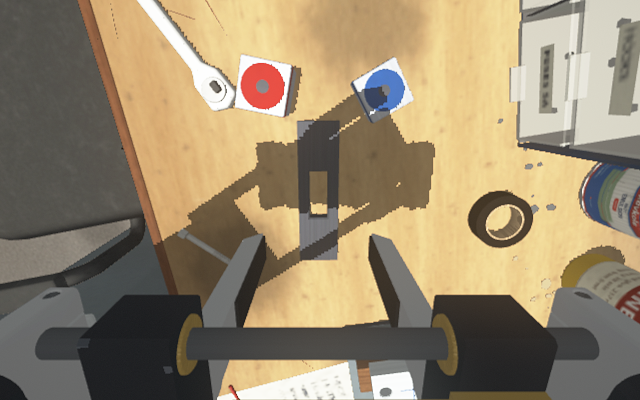

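The strap at (318,190) is centred between the fingers, 12 mm high. I grip it across the slot walls.

Call:
{"op": "move_arm", "data": {"steps": [0,0,0,0,0,-0.05,0.7,0,0,0,0,0,-0.1,0.7,0,0,0,0,0,-0.12,0.7,0,0,0,0,0,-0.1255,0.7,0,0,0,0,0,-0.1255,0.7,0,0,0,0,0,-0.1255,0.35,0,0,0,0,0,-0.1255,0.25,0,0,0,0,0,-0.1255,0.25,0,0,0,0,0,-0.1255,0.25,0,0,0,0,0,-0.1255,0.25]}}

```text
time: 22.0
tool_pos: [0.4586, 0.2903, 0.0187]
ee_rot: [3.139, -0.001, 1.443]
wrist_force: [0.4, -0.2, 2.8]
width: 0.0395
finger_force: 30.0
```

Call:
{"op": "move_arm", "data": {"steps": [0,0,0,0,0,0.05,0.25,0,0,0,0,0,0.1,0.25,0,0,0.159,0.0757,-0.2852,0.13,0.25,0,0,0.159,0.0757,-0.2852,0.13,0.25,0,0,0.159,0.0757,-0.2852,0.13,0.25,0,0,0.159,0.0757,-0.2852,0.13,0.25,0,0,0.159,0.0757,-0.2852,0.13,0.25,0,0,0.159,0.0757,-0.2852,0.13,0.25,0,0,0.159,0.0757,-0.2852,0.13,0.25,0,0,0.159,0.0757,-0.2852,0.13,0.25,0,0,0.159,0.0757,-0.2852,0.13,0.25,0,0,0.159,0.0757,-0.2852,0.13,0.25]}}

```text
time: 23.2
tool_pos: [0.5328, 0.0062, 0.1469]
ee_rot: [-3.14, -0.001, 1.604]
wrist_force: [-0.1, -0.7, -1.4]
width: 0.0396
finger_force: 30.0
```

```bash
python3 look.py w12 strap clamp_plate
python3 - <<'E'
from h import *
m=camera_model("wrist"); p,d=snapshot("wrist"); P=cloud(m,d,np.ones_like(d,bool))
s=P[(abs(P[:,0]-.533)<.03)&(abs(P[:,1]-.005)<.03)&(P[:,2]>.04)&(P[:,2]<.11)]
if len(s): print("stud",len(s),s.mean(0),s.max(0),s.min(0))
E
```

```text
23.2 [0.5328 0.0062 0.1469] [-3.1404e+00 -5.0000e-04  1.6039e+00] close 1.9 F [-0.1 -0.7 -1.4] 0.0396 30.0
strap 0.91 [313. 211.] [532.2  14.1] [128.4  40.3] -87.9 140.3 10862
strap 0.35 [290. 124.] [531.5  78.6] [110.2  33.2] 1.4 38.2 1206
clamp_plate 0.7 [352. 167.] [534.   15.2] [216.3 130.2] -88.1 16.3 9144
stud 210 [0.53423632 0.0064434  0.08902532] [0.54046805 0.01045918 0.09616018] [0.52826359 0.00103299 0.07482939]
```

View pics/w12.png

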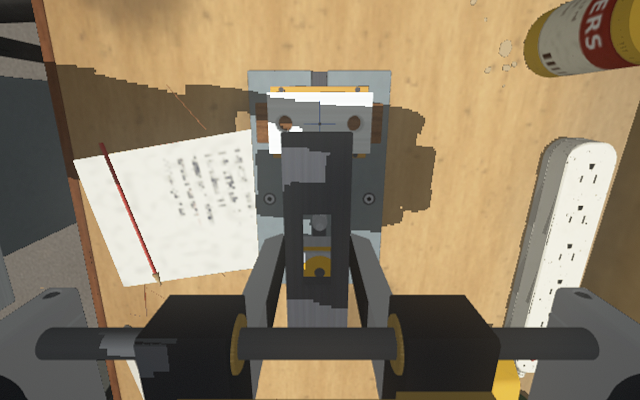

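The stud tip shows at (319,222) in the middle of the slot, at (0.534,0.005). I lower the strap over it.

Call:
{"op": "move_arm", "data": {"steps": [0,0,0,0.0008,0.0005,-0.005,0.25,0,0,0,0.0008,0.0005,-0.01,0.25,0,0,0,0.0008,0.0005,-0.02,0.25,0,0,0,0.0008,0.0005,-0.03,0.25,0,0,0,0.0008,0.0005,-0.04,0.25,0,0,0,0.0008,0.0005,-0.05,0.25,0,0,0,0.0008,0.0005,-0.06,0.25,0,0,0,0.0008,0.0005,-0.067,0.25,0,0,0,0.0008,0.0005,-0.069,0.25,0,0,0,0.0008,0.0005,-0.069,0.25,0,0,0,0.0008,0.0005,-0.069,0.25]}}

```text
time: 24.5
tool_pos: [0.5347, 0.0051, 0.079]
ee_rot: [3.14, 0.0, 1.602]
wrist_force: [0.2, -0.4, -4.0]
width: 0.0395
finger_force: 30.0
```

Call:
{"op": "move_arm", "data": {"steps": [0,0,0,0,0,-0.002,0.25,0,0,0,0,0,-0.0035,0.25,0,0,0,0,0,-0.0045,0.25,0,0,0,0,0,-0.0045,0.25,0,0,0,0,0,-0.0045,0.25]}}

```text
time: 25.0
tool_pos: [0.5344, 0.0052, 0.0747]
ee_rot: [3.141, 0.0, 1.602]
wrist_force: [-2.5, 0.3, 1.6]
width: 0.0397
finger_force: 30.0
```

Call:
{"op": "move_arm", "data": {"steps": [0,0,0,0,0,0,0.7,0,0,0,0,0,0,0.7,0,0,0,0,0,0,0.7,0,0,0,0,0,0.04,0.7,0,0,0,0,0,0.08,0.7,0,0,0,0,0,0.11,0.7,0,0,0,0,0,0.11,0.7]}}

```text
time: 25.7
tool_pos: [0.5372, 0.0049, 0.1899]
ee_rot: [3.13, 0.001, 1.602]
wrist_force: [1.6, -0.4, 0.8]
width: 0.0657
finger_force: 0.0
```

```bash
python3 look.py w13 strap clamp_plate
```

```text
25.7 [0.5372 0.0049 0.1899] [3.1304e+00 1.4000e-03 1.6017e+00] close 1.77 F [ 1.6 -0.4  0.8] 0.0657 0.0
strap 0.7 [301. 186.] [534.    4.5] [144.8  40. ] -88.1 68.3 4974
clamp_plate 0.81 [315. 183.] [534.   14.8] [217.4 130. ] -88.1 16.4 11058
```

Call:
{"op": "move_arm", "data": {"steps": [0,0,0.178,-0.124,-0.37,-0.045,0.65,0,0,0.178,-0.124,-0.37,-0.045,0.65,0,0,0.178,-0.124,-0.37,-0.045,0.65,0,0,0.178,-0.124,-0.37,-0.045,0.65,0,0,0.178,-0.124,-0.37,-0.045,0.65,0,0,0.178,-0.124,-0.37,-0.045,0.65,0,0,0.178,-0.124,-0.37,-0.045,0.65,0,0,0.178,-0.124,-0.37,-0.045,0.65,0,0,0.178,-0.124,-0.37,-0.045,0.65,0,0,0.178,-0.124,-0.37,-0.045,0.65,0,0,0.178,-0.124,-0.37,-0.045,0.65]}}

```text
time: 26.95
tool_pos: [0.4101, -0.3634, 0.1376]
ee_rot: [-3.141, -0.003, 1.78]
wrist_force: [-0.6, -0.3, 0.1]
width: 0.0609
finger_force: 0.0
```

```bash
python3 look.py w14 washer
python3 - <<'E'
from h import *
m=camera_model("wrist"); p,d=snapshot("wrist")
for s in silhouettes("wrist","washer")[:2]:
    P=cloud(m,d,s["pixels"]); P=P[abs(P[:,2]-.010)<.003]; (c,r)=cv2.minEnclosingCircle((P[:,:2]*1000).astype(np.float32)); print(s["score"],c,r)
p,d=snapshot("top");m=camera_model("top")
for n in ("strap","bracket","block_yellow"):
  for s in silhouettes("top",n)[:1]: print(n,s["score"],s["uv"],*topface(cloud(m,d,s["pixels"])))
E
```

```text
26.95 [ 0.4101 -0.3634  0.1376] [-3.1407e+00 -2.7000e-03  1.7804e+00] close 12.01 F [-0.6 -0.3  0.1] 0.0609 0.0
washer 0.94 [308. 190.] [ 410.  -365.1] [38.8 38.8] -59.6 10.2 943
0.64 (409.97271728515625, -365.1566162109375) 19.778438568115234
strap 0.72 [300.3, 191.2] [533.5   3.9] [140.   39.9] -88.2 67.2 417
bracket 0.67 [268.0, 190.3] [531.2  80.3] [84.  45.4] 1.5 55.4 201
block_yellow 0.51 [324.9, 195.8] [532.2 -71.3] [36.1 13.6] -13.3 55.5 33
```

View pics/w14.png

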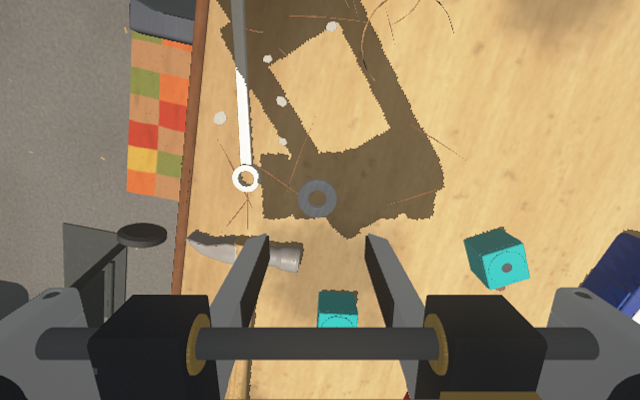

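The wrist view shows the washer at (317,198), centred between the fingers. The wrench end at (246,178) and the hammer head at (250,252) clear the fingers.

Call:
{"op": "move_arm", "data": {"steps": [0,0,0,-0.0003,0,-0.05,0.65,0,0,0,-0.0003,0,-0.1,0.65,0,0,0,-0.0003,0,-0.117,0.65,0,0,0,-0.0003,0,-0.122,0.65,0,0,0,-0.0003,0,-0.122,0.65,0,0,0,-0.0003,0,-0.122,0.35,0,0,0,-0.0003,0,-0.122,0.25,0,0,0,-0.0003,0,-0.122,0.25,0,0,0,-0.0003,0,-0.122,0.25,0,0,0,-0.0003,0,-0.122,0.25]}}

```text
time: 28.35
tool_pos: [0.4107, -0.3656, 0.0184]
ee_rot: [3.14, 0.002, 1.78]
wrist_force: [0.8, 1.0, 5.5]
width: 0.0387
finger_force: 30.0
```

Call:
{"op": "move_arm", "data": {"steps": [0,0,0,0,0,0.05,0.25,0,0,0,0,0,0.1,0.25,0,0,-0.178,0.1237,0.3703,0.13,0.25,0,0,-0.178,0.1237,0.3703,0.13,0.25,0,0,-0.178,0.1237,0.3703,0.13,0.25,0,0,-0.178,0.1237,0.3703,0.13,0.25,0,0,-0.178,0.1237,0.3703,0.13,0.25,0,0,-0.178,0.1237,0.3703,0.13,0.25,0,0,-0.178,0.1237,0.3703,0.13,0.25,0,0,-0.178,0.1237,0.3703,0.13,0.25,0,0,-0.178,0.1237,0.3703,0.13,0.25,0,0,-0.178,0.1237,0.3703,0.13,0.25]}}

```text
time: 29.55
tool_pos: [0.5333, 0.0062, 0.1465]
ee_rot: [-3.14, 0.001, 1.604]
wrist_force: [0.4, -1.0, -1.3]
width: 0.0389
finger_force: 30.0
```

Call:
{"op": "move_arm", "data": {"steps": [0,0,0,0,0,0,0.25,0,0,0,0,0,0,0.25,0,0,0,0,0,0,0.25]}}

```text
time: 29.85
tool_pos: [0.5333, 0.0041, 0.1469]
ee_rot: [-3.141, 0.0, 1.599]
wrist_force: [-0.5, -0.2, -0.5]
width: 0.0387
finger_force: 30.0
```

```bash
python3 look.py w15 washer strap
python3 - <<'E'
from h import *
m=camera_model("wrist"); p,d=snapshot("wrist"); P=cloud(m,d,np.ones_like(d,bool))
for s in silhouettes("wrist","washer")[:1]:
    Q=cloud(m,d,s["pixels"]); z=np.percentile(Q[:,2],90); Q=Q[abs(Q[:,2]-z)<.004]; print("washer",cv2.minEnclosingCircle((Q[:,:2]*1000).astype(np.float32)),z)
s=P[(abs(P[:,0]-.533)<.02)&(abs(P[:,1]-.005)<.02)&(P[:,2]>.074)&(P[:,2]<.11)]
if len(s): print("stud",len(s),s.mean(0),s.max(0),s.min(0))
E
```

```text
29.85 [0.5333 0.0041 0.1469] [-3.1413e+00  1.0000e-04  1.5993e+00] close 1.63 F [-0.5 -0.2 -0.5] 0.0387 30.0
strap 0.96 [315. 172.] [533.9   5. ] [143.7  40.1] -88.2 68.2 4754
washer ((533.0693969726562, 5.443267822265625), 20.059267044067383) 0.13946532400675515
stud 73 [0.5343012  0.00915023 0.08051786] [0.53997177 0.01032427 0.0884671 ] [0.5285728  0.00563308 0.07409164]
```

View pics/w15.png

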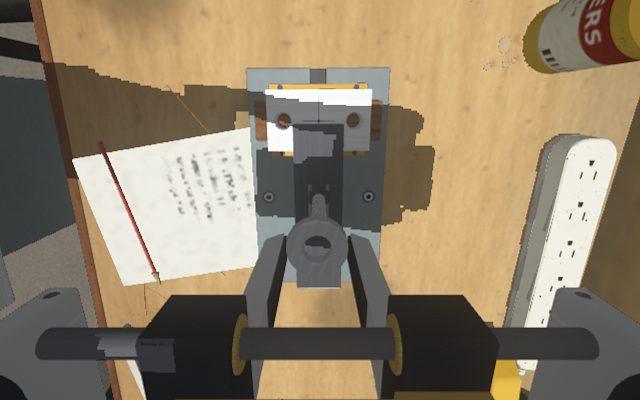

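The washer at (318,247) is above the stud at (319,205) and about 1 mm low in x. I correct and lower.

Call:
{"op": "move_arm", "data": {"steps": [0,0,0,0.0007,0,-0.005,0.25,0,0,0,0.0007,0,-0.015,0.25,0,0,0,0.0007,0,-0.023,0.25,0,0,0,0.0007,0,-0.03,0.25,0,0,0,0.0007,0,-0.037,0.25,0,0,0,0.0007,0,-0.044,0.25,0,0,0,0.0007,0,-0.05,0.25,0,0,0,0.0007,0,-0.055,0.25,0,0,0,0.0007,0,-0.057,0.25,0,0,0,0.0007,0,-0.057,0.25,0,0,0,0.0007,0,-0.057,0.25]}}

```text
time: 31.2
tool_pos: [0.5346, 0.0054, 0.0903]
ee_rot: [3.141, 0.0, 1.602]
wrist_force: [0.2, 0.4, -0.3]
width: 0.0388
finger_force: 30.0
```

Call:
{"op": "move_arm", "data": {"steps": [0,0,0,0,0,-0.002,0.25,0,0,0,0,0,-0.0035,0.25,0,0,0,0,0,-0.0042,0.25,0,0,0,0,0,-0.0042,0.25,0,0,0,0,0,-0.0042,0.25]}}

```text
time: 31.7
tool_pos: [0.5345, 0.0055, 0.0864]
ee_rot: [3.141, 0.0, 1.602]
wrist_force: [-0.4, 0.5, 3.1]
width: 0.0388
finger_force: 30.0
```

Call:
{"op": "move_arm", "data": {"steps": [0,0,0,0,0,0,0.7,0,0,0,0,0,0,0.7,0,0,0,0,0,0,0.7,0,0,0,0,0,0.04,0.7,0,0,0,0,0,0.08,0.7,0,0,0,0,0,0.12,0.7,0,0,0,0,0,0.13,0.7,0,0,0,0,0,0.13,0.7,0,0,0,0,0,0.13,0.7]}}

```text
time: 32.6
tool_pos: [0.5337, 0.0055, 0.2139]
ee_rot: [-3.139, -0.0, 1.602]
wrist_force: [0.2, 0.3, -0.6]
width: 0.0658
finger_force: 0.0
```

```bash
python3 look.py w16 washer strap bracket clamp_plate
python3 - <<'E'
from h import *
p,d=snapshot("top");m=camera_model("top")
for n in ("block_blue","block_red"):
  for s in silhouettes("top",n)[:1]: print(n,s["score"],s["uv"],*topface(cloud(m,d,s["pixels"])))
E
```

```text
32.6 [0.5337 0.0055 0.2139] [-3.1389e+00 -3.0000e-04  1.6017e+00] close 1.77 F [ 0.2  0.3 -0.6] 0.0658 0.0
washer 0.62 [323. 196.] [534.5   6.3] [38.5 38.3] -78.8 78.1 871
strap 0.89 [315. 171.] [534.    4.6] [144.4  40. ] -88.2 68.3 3766
bracket 0.74 [321. 111.] [532.1  79.1] [84.  46.6] 1.7 56.2 2829
clamp_plate 0.69 [318. 174.] [534.1  14.9] [217.9 130.3] -88.1 16.4 9935
block_blue 0.61 [166.9, 192.8] [525.2 379.8] [40.4 39.7] 23.1 27.4 130
block_red 0.64 [162.7, 227.2] [427.3 393.9] [39.7 38.7] 73.9 51.1 150
```

View pics/w16.png

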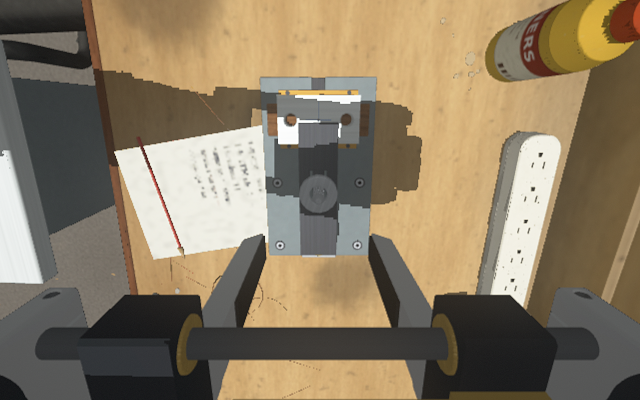

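The washer lies flat over the stud at (318,193), its top at 78 mm. The strap is level at 68 mm, with one end on the bracket and the other on the yellow block. The red and blue blocks have not moved, and the gripper is clear, so I hand it in.

```bash
python3 -c "
from bench import *
print(close_job())"
```

```text
the job is handed in; nothing more can be done
None
```

The setup is complete and handed in: offcut, bracket, yellow packing block, strap and washer are all in place, at about 33 s of the 128 s allowed; the judge's verdict was not shown.

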